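# Clamp the small spice tins in the packing jig

## Task

Get the packing jig loaded: flip its cam lever over to free the sliding fence and draw the fence back, then pick every one of the small steel spice tins out of the mixed tray and stand them upright, one behind the other, in the jig's lane, starting at the end stop. Then slide the fence up until the whole row is packed snugly between it and the stop, and flip the lever all the way back to lock it. The large tin, the ring mould and the lidded tub stay standing in the tray.

Things in the scene. Friction and masses are not known exactly. Their poses are not given: they have to be found in the camera images.
- tin1: one of 3 to 5 small round steel spice tins with slip-on lids (some may be absent), all alike, 44 mm diameter, 36 mm high, closed, about 80 g, standing upright in the tray at the start; origin at the centre of its underside, z along its axis
- tin2: one of 3 to 5 small round steel spice tins with slip-on lids (some may be absent), all alike, 44 mm diameter, 36 mm high, closed, about 80 g, standing upright in the tray at the start; origin at the centre of its underside, z along its axis
- tin3: one of 3 to 5 small round steel spice tins with slip-on lids (some may be absent), all alike, 44 mm diameter, 36 mm high, closed, about 80 g, standing upright in the tray at the start; origin at the centre of its underside, z along its axis
- tin4: one of 3 to 5 small round steel spice tins with slip-on lids (some may be absent), all alike, 44 mm diameter, 36 mm high, closed, about 80 g, standing upright in the tray at the start; origin at the centre of its underside, z along its axis
- tin5: one of 3 to 5 small round steel spice tins with slip-on lids (some may be absent), all alike, 44 mm diameter, 36 mm high, closed, about 80 g, standing upright in the tray at the start; origin at the centre of its underside, z along its axis
- big_tin: one large tin of the same make that stays in the tray, 62 mm diameter, 36 mm high; origin at the centre of its underside
- ring_big: an open steel ring mould that stays in the tray, 69 mm outer diameter, 32 mm high; origin at the centre of its underside
- lid_tub: small white tub with a press-on red lid that stays in the tray, 61 mm diameter, 42 mm high; origin at the centre of its underside
- tray: flat aluminium sheet tray, fixed, 330 (x) by 180 (y) mm, floor 4 mm thick, rim 16 mm high in all and 4 mm thick; origin at the centre of its underside on the table
- jig: the packing jig, fixed to the table: steel base plate from x = -215 to +155 mm and 90 mm wide (y), its top (the lane's floor) 8 mm above the table. The lane runs along the jig's x axis at y = 0, 50 mm wide between two lips whose tops stand 16 mm above the table (lips at 25 to 31 mm either side). Origin on the table, z up
- stop (a point): foot of the end stop's inner face, in the middle of the lane on its floor; axes as the jig's. The lane runs from here along the jig's -x; the stop is 32 mm higher than the lane's floor and 62 mm wide
- fence_face (a point): foot of the fence's face, in the middle of the lane on its floor; axes as the jig's; the face looks to the jig's +x, at the tins; 48 mm wide, top 39 mm above the table
- fence_grip (a point): centre of the top of the white grip block by which the fence is slid: 28 mm along the lane, 30 mm across it, top 68 mm above the table, its sides upright and clear from 15 mm above the table up; it begins 6 mm behind the fence's face. Take it across the lane
- fence (a joint): position of the fence: the gap in m between the stop's face and the fence's face, 0 to 0.25; grows towards the jig's -x. It slides with about 2 N when the lever is free and is held fast by friction of the cam when the lever is locked. At the start it is locked at a gap of 0.02 to 0.06
- lever (a joint): angle of the cam lever in rad: 0 fully locked (leaning 0.5 rad from upright towards the jig's -y), 0.5 upright, 1.0 fully free (leaning 0.5 rad towards the jig's +y). The cam grips below about 0.6 and lets go above; the last part takes about 0.2 N m and at 0 it holds by itself over-centre. It stays where it is left; a sideways push of a few newtons near its end flips it
- lever_tip (a point): end of the lever, 88 mm from its pivot; the bar is 10 mm thick, its black grip 16 mm thick over the outer 43 mm
- lever_hinge (a point): the lever's pivot, on the carriage 75 mm behind the fence's face and 25 mm above the table; axes as the jig's; the lever swings about the jig's x axis, across the lane; it moves with the fence
Mind the look-alikes: they are no part of the job. What is shaped like the tin2 but orange is not meant. Leave any blue look-alike of the tin4 alone.

How it is judged:
By the outcome, as a careful person would: the job done as asked, in the order asked, and still so for the second after the job is handed in, with the robot touching nothing.
Of tin1, tin2, tin3, tin4, tin5 only 3 to 5 are there at a start; the rules pass over those that are not, and their reading is None.
At some moment in a run one of tin1, tin2, tin3, tin4, tin5 may be knocked a few centimetres aside while the robot is not near it.
It also fails if it takes over 208 s, if anything falls off the work surface, if the arm or the gripper's body presses on something with over 40 N, if the wrist force passes 120 N, or if a joint passes its speed limit or range.

## Robot

A 6-joint arm with a two-finger parallel gripper is mounted at the origin on a cart in front of the work surface, level with it; the furniture and walls round the work are solid. World frame = base frame: x ahead of the robot, y to its left, z up, the work surface at z = 0. Lengths are in m, angles in rad, forces in N, time in s.
With the tool pointing down it reaches from about 0.3 to 0.875 m from the base axis. Payload 6.4 kg.
Tool frame: the origin (TCP) lies where the fingers leave the gripper's body, on its centre line; the fingertips stand 73 mm ahead of it and the grasp point (between the pads) lies 54 mm ahead of it; z points along the fingers, y is the line along which they close (so a half turn about z gives the same grasp; the last joint's range is limited). The gripper opens to 85 mm and grips with 20 to 120 N. Pads are 22 mm wide; open, the fingers measure 114 mm over their backs; the gripper's body (76 mm by 85 mm) begins 54 mm behind the grasp point. The pads swing forward as they close: fully open they stand 13 mm farther back than shut.
Start: joints at [-1.401, 0.181, 1.607, -0, 1.354, -0.206], TCP at [0.211, -0.535, 0.304] pointing down, gripper open.
Joint ranges: [-2.99, 2.99], [-0.89, 2.07], [0.3, 2.58], [-1.14, 4.28], [0, 2.63], [-3.12, 3.12]. Speed limits (rad/s): [2.57, 2.57, 3.01, 3.14, 3.14, 3.14].

## Interface

Orientations are given as a unit quaternion [w, x, y, z].
In Python, from bench import ctrl gives the robot as it stands.
- The arm moves only by the tool carry_out, never from a script. Its argument "steps" is one flat list of numbers, 7 for each row, row after row: the shift along the tool's x, y, z in m, then the turn, a rotation vector about the tool's x, y, z in rad, then the opening, from 0 (shut) to 1 (fully open). In form: [dx, dy, dz, wx, wy, wz, claw, dx, dy, dz, wx, wy, wz, claw, ...]. A call has 1 to 20 rows; each row is the pose to reach, as a shift and turn from the pose commanded when the call began, along the tool's axes at that moment; what a row does not reach only later rows make up. A row lasts 1/10 s, in which the tool goes at most 50 mm and 8.59 degrees, less where a joint would pass 70% of its speed; a pose out of reach is approached as far as the arm can. A call with a gripper value outside its range is refused whole. The fingers move at their own pace and stop on an object; the grip force is fixed at half the most. Time passes only in rows, so rows that repeat a pose let the fingers close. It gives the time, the measured TCP pose, the force, the opening and the grip force at its end, in the units of the state.
- ctrl.get_obs(): the state, without advancing time (a new reading comes with each control period).
- ctrl.camera(name): name is "side" or "top"; returns the picture (480x640x3 uint8, red, green, blue); there is no depth.
- ctrl.camera_params(name): a dict with "vertical_fov" (degrees; the focal length in pixels is half the picture's height over the tangent of half this angle, whatever the lens; pixels are square), "cx", "cy" (the principal point, pixels), "k1" (the pictures are not rectified: a ray, as slopes to the right and down, at radius r is drawn at 1 + k1 r^2 times it, then the intrinsics apply), "cam_to_world" (4x4, takes a point from camera to world coordinates). Camera axes: x right, y down, z forward; pixel columns grow to the right and rows downward; lengths in m; the calibration is good to about 2 mm. A picture is of the moment at which its call begins. camera_params takes no time and is no camera call.
- ctrl.hand_in(): hands the job in; it is judged then, once.
The state is a dict: "time_s": time; "q": joint angles; "dq": joint speeds; "joint_efforts": joint torques, N m; "eef_pos": TCP position; "eef_rot": TCP orientation; "wrist_force": force on the tool from outside, world axes, zero at the start; "torque": the same for the moment, N m; "opening": opening from 0.0 (shut) to 1.0 (fully open); "grasp_force": force on a finger pad.
Only numpy, scipy, OpenCV 4.12 (cv2) and the standard library are available. Lean on these libraries where they do the work, as an engineer would, in place of code of your own. Each camera call takes 0.05 s, during which the arm holds its last target. There are 200 camera calls.

## Working session

There is one attempt and no reset: what is moved stays moved. The work goes in short steps, Python scripts to look and compute and a tool call to move; the robot and the scene stay as the last step left them, time stands still between calls to the robot, and variables do not carry over. Pictures are saved under pics/ and viewed, at most 15 in all, crops included, and the job is handed in when it is done.

Besides the shell and the picture viewer there is one more tool, called after "Request:" as name(argument=value, ...) on one line, values as JSON. carry_out: Moves the arm, as the interface text tells. Its arguments: {"type":"object","properties":{"steps":{"type":"array"}},"required":["steps"]}

```bash
ls; mkdir -p pics; cat > h.py <<'E'
import numpy as np, cv2
from bench import ctrl
def snap(n,f):
    im=ctrl.camera(n); cv2.imwrite('pics/'+f,im[:,:,::-1]); return im
def cam(n):
    p=ctrl.camera_params(n); f=240/np.tan(np.radians(p['vertical_fov'])/2)
    return f,p['cx'],p['cy'],p['k1'],np.array(p['cam_to_world'])
def ray(n,u,v):
    f,cx,cy,k1,T=cam(n); d=np.array([(u-cx)/f,(v-cy)/f]); s=d.copy()
    for _ in range(30): s=d/(1+k1*(s@s))
    return T[:3,3],T[:3,:3]@np.array([s[0],s[1],1])
def onz(n,u,v,z):
    o,d=ray(n,u,v); return o+d*(z-o[2])/d[2]
def proj(n,P):
    f,cx,cy,k1,T=cam(n); q=T[:3,:3].T@(np.array(P)-T[:3,3]); s=q[:2]/q[2]; s=s*(1+k1*(s@s)); return f*s+[cx,cy]
def tri(u1,u2):
    (o1,d1),(o2,d2)=ray('top',*u1),ray('side',*u2)
    t=np.linalg.lstsq(np.c_[d1,-d2],o2-o1,rcond=None)[0]; a,b=o1+t[0]*d1,o2+t[1]*d2
    return (a+b)/2,np.linalg.norm(a-b)
E
python3 - <<'E'
from h import *
np.set_printoptions(precision=3,suppress=True)
snap('top','t0.png');snap('side','s0.png')
for n in('top','side'):print(cam(n))
o=ctrl.get_obs();print({k:o[k] for k in('time_s','eef_pos','eef_rot','wrist_force','opening')})
E
```

```text
pics
(np.float64(509.6708402976364), 315.1067963590234, 250.1115635718083, -0.09261841892115849, array([[ 0.007, -0.995,  0.102,  0.493],
       [-1.   , -0.005,  0.018, -0.011],
       [-0.017, -0.102, -0.995,  0.962],
       [ 0.   ,  0.   ,  0.   ,  1.   ]]))
(np.float64(587.8332527946583), 315.37183548310367, 242.4385821844355, -0.18314575904636327, array([[-0.96 , -0.13 ,  0.247,  0.313],
       [-0.279,  0.422, -0.863,  0.902],
       [ 0.008, -0.897, -0.441,  0.569],
       [ 0.   ,  0.   ,  0.   ,  1.   ]]))
{'time_s': 0.1, 'eef_pos': array([ 0.211, -0.534,  0.303]), 'eef_rot': array([-0.001,  0.982,  0.187,  0.   ]), 'wrist_force': array([-0.223, -0.016, -0.385]), 'opening': 0.9946443973124485}
```

View pics/t0.png

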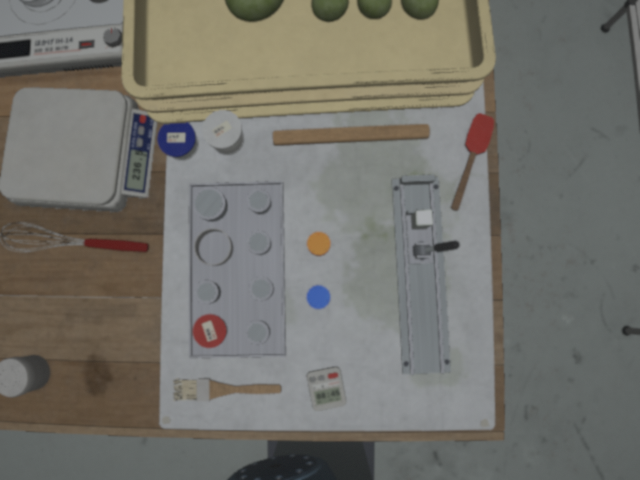

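View pics/s0.png

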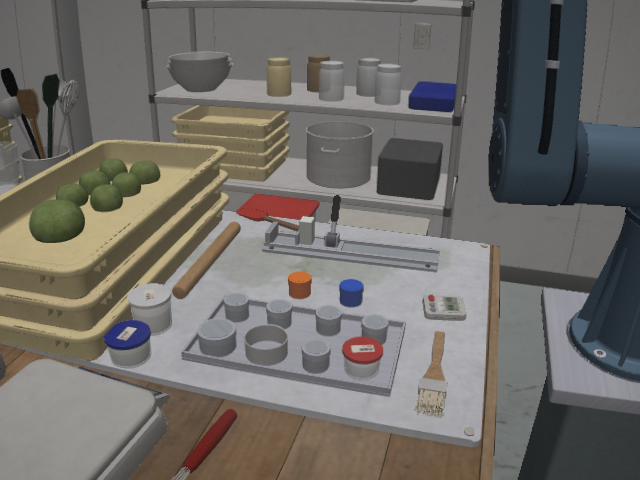

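The top view shows five small tins, at (260,201), (260,243), (262,289), (208,291) and (258,331). The big tin is at (210,204), the ring at (214,247) and the red tub at (209,330). The jig's stop is at (420,180), the white grip at (423,217), and the lever at about (440,246) leans to −y, so it is locked. The blue and orange look-alikes stand between tray and jig.

```bash
python3 - <<'E'
from h import *
np.set_printoptions(precision=4,suppress=True)
t=cv2.imread('pics/t0.png');s=cv2.imread('pics/s0.png')
a=cv2.resize(t[170:380,385:470],None,fx=2.85,fy=2.85,interpolation=3)
b=cv2.resize(t[175:365,180:295],None,fx=3.1,fy=3.1,interpolation=3)
m=np.zeros((600,800,3),np.uint8);m[:a.shape[0],:a.shape[1]]=a;m[:b.shape[0],260:260+b.shape[1]]=b
cv2.imwrite('pics/m0.png',m)
c=cv2.resize(s[185:280,255:450],None,fx=4.1,fy=4.1,interpolation=3);cv2.imwrite('pics/m1.png',c)
g=cv2.cvtColor(t,cv2.COLOR_BGR2GRAY);g3=cv2.resize(g,None,fx=4,fy=4,interpolation=3)
roi=g3[175*4:365*4,180*4:295*4]
C=cv2.HoughCircles(roi,cv2.HOUGH_GRADIENT,1,80,param1=80,param2=22,minRadius=36,maxRadius=80)[0]
for x,y,r in C:
    u,v=(x+.5)/4-.5+180,(y+.5)/4-.5+175
    p=onz('top',u,v,.04);print(np.round([u,v,r/4],1),p,'rad mm',r/4/510*(.95-.04)*1000)
E
```

```text
[209.8 330.8  16.7] [0.4404 0.1948 0.04  ] rad mm 29.798042
[214.  247.   18.8] [0.5927 0.1908 0.04  ] rad mm 33.455887
[208.2 202.2  16.2] [0.676 0.204 0.04 ] rad mm 28.905886
[207.8 292.   12.7] [0.5103 0.2001 0.04  ] rad mm 22.616177
[258.  199.5  14. ] [0.6812 0.1114 0.04  ] rad mm 24.891178
```

View pics/m0.png

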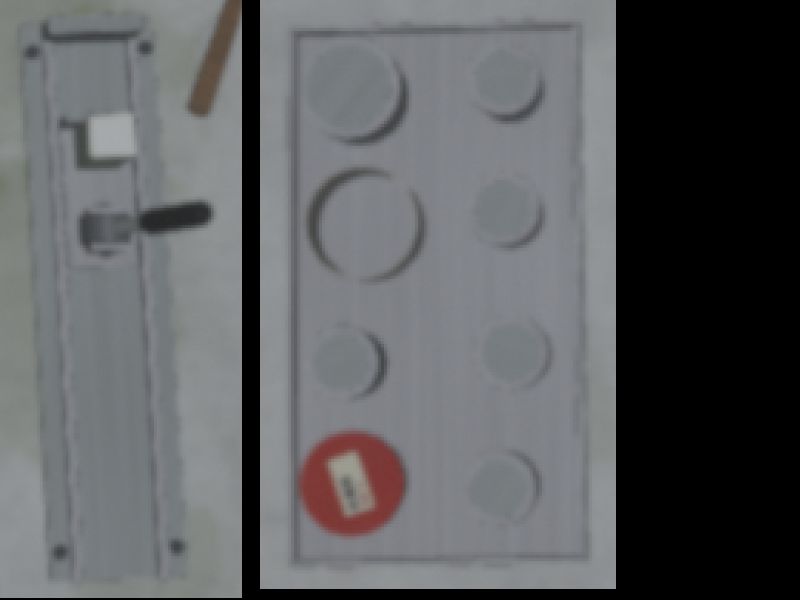

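View pics/m1.png

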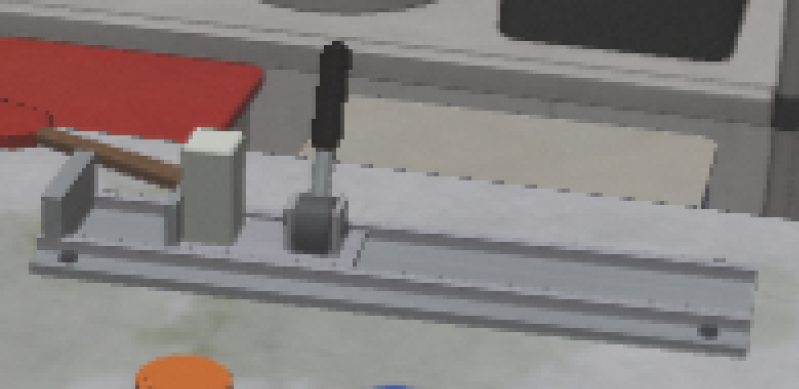

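The crops show the jig's four bolts, the stop, the grip and the lever clearly, and the tin lids are bluish against the pinkish tray. Next I measure them by colour.

```bash
cat >> h.py <<'E'
def lids(im,z=.04,roi=(183,180,287,358),dbg=None):
    """centres of the small lids in the top view (RGB image)"""
    x0,y0,x1,y1=roi; f=im.astype(int)
    m=((f[:,:,1]-f[:,:,0])>=3).astype(np.uint8); mm=np.zeros_like(m); mm[y0:y1,x0:x1]=m[y0:y1,x0:x1]
    mm=cv2.morphologyEx(mm,cv2.MORPH_OPEN,np.ones((3,3),np.uint8)); r=[]
    for c in cv2.findContours(mm,0,1)[0]:
        if cv2.contourArea(c)<120: continue
        (u,v),R=cv2.minEnclosingCircle(c); M=cv2.moments(c); r.append((M['m10']/M['m00'],M['m01']/M['m00'],R,onz('top',M['m10']/M['m00'],M['m01']/M['m00'],z),cv2.contourArea(c)))
    return r
E
python3 - <<'E'
from h import *
np.set_printoptions(precision=4,suppress=True)
t=cv2.imread('pics/t0.png')[:,:,::-1]
print('rgb lid',t[201,260],t[331,257],'tray',t[225,262],'rim hi',t[195,270])
for l in lids(t):print(np.round(l[:3],1),l[3],l[4])
g=cv2.cvtColor(t.copy(),cv2.COLOR_RGB2GRAY).astype(float)
B=[]
for u,v in[(396.2,188.2),(436.2,186.8),(406,363.3),(447.1,361.9)]:
    u0,v0=int(round(u)),int(round(v));w=g[v0-4:v0+5,u0-4:u0+5];w=np.clip(np.median(w)-12-w,0,None)
    yy,xx=np.mgrid[v0-4:v0+5,u0-4:u0+5];c=(w*xx).sum()/w.sum(),(w*yy).sum()/w.sum();p=onz('top',*c,.009);B.append(p);print('bolt',np.round(c,1),p)
B=np.array(B)
print('len',np.linalg.norm(B[0]-B[2]),np.linalg.norm(B[1]-B[3]),'wid',np.linalg.norm(B[0]-B[1]),np.linalg.norm(B[2]-B[3]))
d=(B[0]+B[1]-B[2]-B[3]);print('yaw',np.arctan2(d[1],d[0]),'mid',B.mean(0))
hs=t.astype(int);w=(hs.min(2)>195);w[:, :405]=0;w[:,440:]=0;w[:205]=0;w[235:]=0
ys,xs=np.nonzero(w);print('white',len(xs),xs.min(),xs.max(),ys.min(),ys.max(),onz('top',xs.mean(),ys.mean(),.068))
print('stop col',g[174:192,421].astype(int)); print('plate end',g[366:380,425].astype(int))
print('row lips',g[320,395:455].astype(int))
k=(hs.max(2)<45);k[:,:430]=0;k[:,470:]=0;k[:235]=0;k[260:]=0
ys,xs=np.nonzero(k);print('lever',xs.min(),xs.max(),ys.mean(),ys[xs==xs.max()].mean(),ys[xs==xs.min()].mean())
E
```

```text
rgb lid [117 123 125] [119 124 127] tray [130 132 138] rim hi [123 125 130]
[256.6 331.9  11.1] [0.4395 0.1097 0.04  ] 308.5
[205.7 291.7  10.8] [0.5109 0.204  0.04  ] 295.5
[260.2 288.1  11.1] [0.5182 0.1043 0.04  ] 306.0
[257.9 241.6  11.8] [0.6031 0.1101 0.04  ] 320.0
[257.7 199.8  10.8] [0.6807 0.112  0.04  ] 304.0
[207.8 202.6  16.1] [0.6753 0.2048 0.04  ] 665.5
bolt [395.8 187.8] [ 0.7112 -0.147   0.009 ]
bolt [435.5 186.3] [ 0.7147 -0.223   0.009 ]
bolt [405.7 363.3] [ 0.3819 -0.1627  0.009 ]
bolt [446.5 361.4] [ 0.3855 -0.2387  0.009 ]
len 0.32964424771950845 0.32959519756178035 wid 0.07614264009073207 0.07606553218984706
yaw 0.04756202545253786 mid [ 0.5483 -0.1928  0.009 ]Traceback (most recent call last):
  File "<stdin>", line 15, in <module>
    return umr_minimum(a, axis, None, out, keepdims, initial, where)
ValueError: zero-size array to reduction operation minimum which has no identity
```

```bash
cat >> h.py <<'E'
YAW=.0476; MID=np.array([.5483,-.1928]); EX=np.array([np.cos(YAW),np.sin(YAW)]); EY=np.array([-EX[1],EX[0]])
JO=MID+.03*EX   # jig origin
def j2w(x,y,z): return np.r_[JO+x*EX+y*EY,z]
def w2j(p): d=np.asarray(p)[:2]-JO; return np.array([d@EX,d@EY,p[2] if len(p)>2 else 0])
E
python3 - <<'E'
from h import *
np.set_printoptions(precision=4,suppress=True,linewidth=150)
t=cv2.imread('pics/t0.png')[:,:,::-1];hs=t.astype(int);g=cv2.cvtColor(t.copy(),cv2.COLOR_RGB2GRAY)
print('grip px',t[215,423],t[220,423])
w=(hs.min(2)>165);w[:, :405]=0;w[:,440:]=0;w[:205]=0;w[235:]=0
ys,xs=np.nonzero(w);print('white',len(xs),xs.min(),xs.max(),ys.min(),ys.max(),w2j(onz('top',xs.mean(),ys.mean(),.068)))
print('stop col',list(zip(range(172,192),g[172:192,421])))
print('end col',list(zip(range(366,380),g[366:380,430])))
k=(hs.max(2)<50);k[:,:430]=0;k[:,470:]=0;k[:235]=0;k[260:]=0
ys,xs=np.nonzero(k);print('lever px',xs.min(),xs.max(),ys.mean(),'tip',w2j(onz('top',xs.max()-3,ys.mean(),.098)))
for v in(180,183,184,185): print(v,'stop edge z40',w2j(onz('top',421,v,.04)))
print('end z8',[ (v,w2j(onz('top',430,v,.008))[0]) for v in(371,373)])
S=cv2.imread('pics/s0.png');T=cv2.imread('pics/t0.png')
S=cv2.resize(S,None,fx=3,fy=3,interpolation=3);T=cv2.resize(T,None,fx=3,fy=3,interpolation=3)
a=np.linspace(0,6.28,40)
for l in lids(t):
  R=.022 if l[2]<14 else .031
  for im,n in((S,'side'),(T,'top')):
    for z in(.04,.004):
      P=np.array([proj(n,[l[3][0]+R*np.cos(b),l[3][1]+R*np.sin(b),z]) for b in a])*3+1
      cv2.polylines(im,[np.int32(P)],True,(0,0,255),1)
m=np.zeros((600,800,3),np.uint8);A=S[860:1150,560:1230];m[:290,:670]=A;B=cv2.rotate(T[540:1080,555:860],0);m[295:600,:540]=B;cv2.imwrite('pics/m2.png',m)
E
```

```text
grip px [165 168 170] [165 168 170]
white 59 419 429 212 221 [0.0671 0.0005 0.068 ]
stop col [(172, np.uint8(124)), (173, np.uint8(121)), (174, np.uint8(118)), (175, np.uint8(119)), (176, np.uint8(121)), (177, np.uint8(121)), (178, np.uint8(121)), (179, np.uint8(120)), (180, np.uint8(111)), (181, np.uint8(87)), (182, np.uint8(68)), (183, np.uint8(71)), (184, np.uint8(90)), (185, np.uint8(111)), (186, np.uint8(120)), (187, np.uint8(121)), (188, np.uint8(121)), (189, np.uint8(121)), (190, np.uint8(122)), (191, np.uint8(121))]
end col [(366, np.uint8(121)), (367, np.uint8(120)), (368, np.uint8(121)), (369, np.uint8(121)), (370, np.uint8(122)), (371, np.uint8(123)), (372, np.uint8(127)), (373, np.uint8(129)), (374, np.uint8(131)), (375, np.uint8(130)), (376, np.uint8(130)), (377, np.uint8(132)), (378, np.uint8(133)), (379, np.uint8(132))]
lever px 435 456 246.07758620689654 tip [ 0.0099 -0.0405  0.098 ]
180 stop edge z40 [ 0.1409 -0.0048  0.04  ]
183 stop edge z40 [ 0.1352 -0.0044  0.04  ]
184 stop edge z40 [ 0.1333 -0.0043  0.04  ]
185 stop edge z40 [ 0.1315 -0.0042  0.04  ]
end z8 [(371, np.float64(-0.21108285462495296)), (373, np.float64(-0.21474348971000962))]
```

View pics/m2.png

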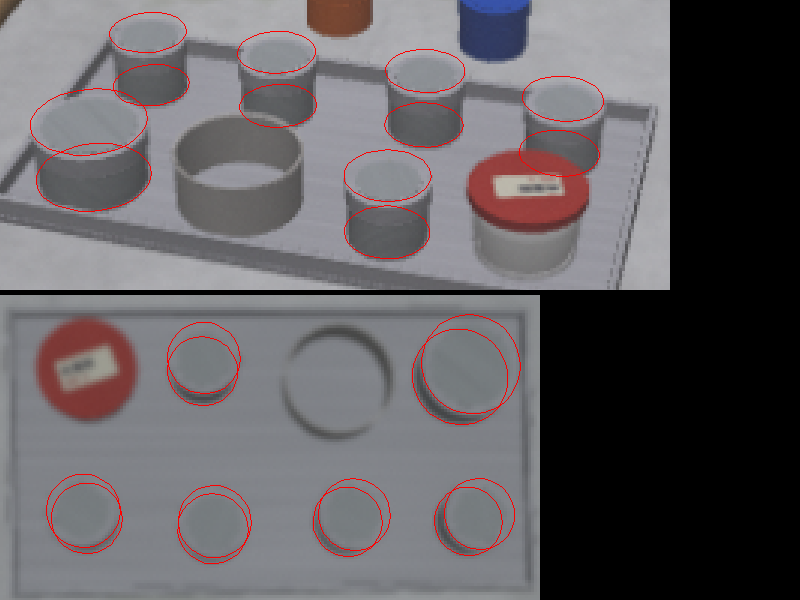

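The overlaid circles match the tins in both views to about 1–2 mm. The jig readings agree too: stop at jig x≈0.140, fence face ≈0.087 (gap ≈53 mm), lever hinge ≈0.012. Next is the lever.

```bash
cat >> h.py <<'E'
from scipy.spatial.transform import Rotation as Ro
def delta(pw,yaw=YAW):
    """shift in tool axes and turn to bring the TCP to pw, pointing down, tool x at yaw"""
    o=ctrl.get_obs(); w,x,y,z=o['eef_rot']; R=Ro.from_quat([x,y,z,w]); Rt=Ro.from_euler('z',yaw)*Ro.from_euler('x',np.pi)
    d=R.inv().apply(np.asarray(pw)-o['eef_pos']); r=(R.inv()*Rt).as_rotvec()
    print('delta',np.round(d,4),'rot',np.round(r,3),'dist',round(float(np.linalg.norm(d)),3),'jig',np.round(w2j(o['eef_pos']),4))
E
python3 -c "
from h import *
delta(j2w(.012,-.085,.25))"
```

```text
delta [ 0.4515 -0.0999  0.0534] rot [-0.002 -0.     0.328] dist 0.466 jig [-0.3832 -0.3252  0.3031]
```

Request:
carry_out(steps=[0.45,-0.1,0.053,0,0,0.328,0,0.45,-0.1,0.053,0,0,0.328,0,0.45,-0.1,0.053,0,0,0.328,0,0.45,-0.1,0.053,0,0,0.328,0,0.45,-0.1,0.053,0,0,0.328,0,0.45,-0.1,0.053,0,0,0.328,0,0.45,-0.1,0.053,0,0,0.328,0,0.45,-0.1,0.053,0,0,0.328,0,0.45,-0.1,0.053,0,0,0.328,0,0.45,-0.1,0.053,0,0,0.328,0,0.45,-0.1,0.053,0,0,0.328,0,0.45,-0.1,0.053,0,0,0.328,0,0.45,-0.1,0.053,0,0,0.328,0])

```text
time_s: 1.4
eef_pos: [0.5919, -0.2779, 0.2509]
eef_rot: [0.0, 1.0, 0.023, -0.0]
wrist_force: [-0.1, -0.1, -0.1]
opening: -0.003
grasp_force: 0.0
```

```bash
python3 -c "
from h import *
delta(j2w(.012,-.085,.15));snap('side','s1.png');print(ctrl.get_obs()['wrist_force'],ctrl.get_obs()['opening'])"
```

```text
delta [ 0.0026 -0.0021  0.1009] rot [ 0.     0.001 -0.001] dist 0.101 jig [ 0.0095 -0.0871  0.2509]
[-0.47211762  0.10001788 -0.50229563] 0.0014122482709963099
```

Request:
carry_out(steps=[0.003,0,0.05,0,0,0,0,0.003,0,0.101,0,0,0,0,0.003,0,0.101,0,0,0,0,0.003,-0.01,0.101,0,0,0,0,0.003,-0.02,0.101,0,0,0,0,0.003,-0.03,0.101,0,0,0,0,0.003,-0.037,0.101,0,0,0,0,0.003,-0.044,0.101,0,0,0,0,0.003,-0.051,0.101,0,0,0,0,0.003,-0.058,0.101,0,0,0,0,0.003,-0.065,0.101,0,0,0,0,0.003,-0.072,0.101,0,0,0,0])

```text
time_s: 2.65
eef_pos: [0.5933, -0.2045, 0.1515]
eef_rot: [0.001, 1.0, 0.024, 0.001]
wrist_force: [0.9, 0.0, 1.5]
opening: -0.002
grasp_force: 0.8
```

```bash
python3 -c "
from h import *
delta(j2w(.012,0,.15));
s=snap('side','s2.png')
cv2.imwrite('pics/s2c.png',cv2.resize(s[150:290,240:450,::-1],None,fx=3.5,fy=3.5))
print(ctrl.get_obs()['wrist_force'])"
```

```text
delta [-0.0024 -0.0138  0.0014] rot [ 0.001 -0.002  0.   ] dist 0.014 jig [ 0.0144 -0.0138  0.1515]
[-0.3877794   1.01041503  2.16915855]
```

View pics/s2c.png

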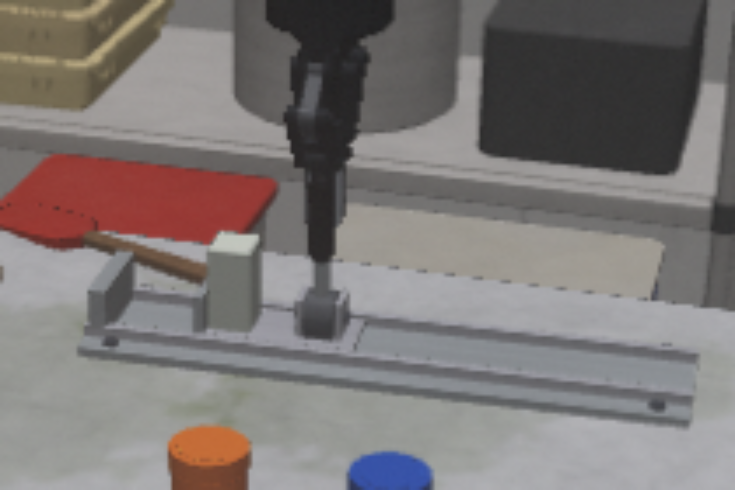

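The lever is being pushed past upright with little force, so I carry on.

Request:
carry_out(steps=[0,-0.006,0,0,0,0,0,0,-0.012,0,0,0,0,0,0,-0.018,0,0,0,0,0,0,-0.018,0,0,0,0,0])

```text
time_s: 3.1
eef_pos: [0.5913, -0.1855, 0.1493]
eef_rot: [-0.001, 1.0, 0.024, -0.001]
wrist_force: [0.8, 0.2, -0.1]
opening: -0.001
grasp_force: 0.0
```

Request:
carry_out(steps=[0,-0.004,0,0,0,0,0,0,-0.008,0,0,0,0,0,0,-0.008,0,0,0,0,0])

```text
time_s: 3.4
eef_pos: [0.5912, -0.1786, 0.1499]
eef_rot: [0.0, 1.0, 0.024, -0.0]
wrist_force: [-0.4, -0.5, -0.1]
opening: 0.001
grasp_force: 0.3
```

```bash
python3 -c "
from h import *
delta(j2w(.012,0,.15));
s=snap('side','s3.png');print(ctrl.get_obs()['wrist_force'])
t=snap('top','t3.png')
m=np.hstack([cv2.resize(x,(400,400),interpolation=3) for x in(s[150:290,250:390],t[170:280,380:490])])
cv2.imwrite('pics/c3.png',m[:,:,::-1])"
```

```text
delta [-0.0016  0.0121 -0.0001] rot [0.001 0.    0.   ] dist 0.012 jig [0.0136 0.0121 0.1499]
[-0.20607071 -0.31357335  0.46628416]
```

View pics/c3.png

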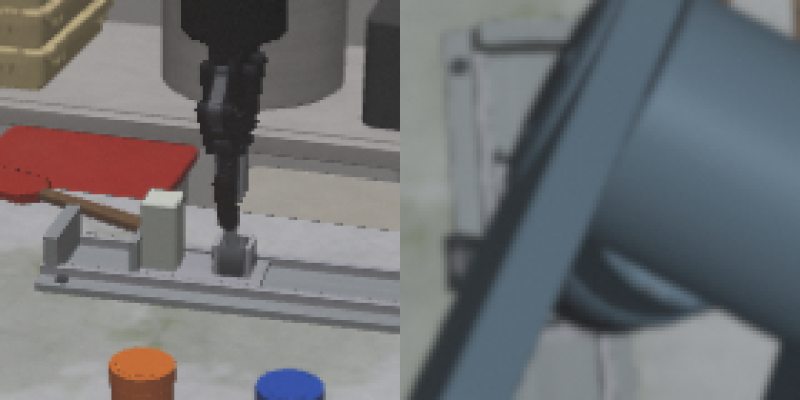

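Request:
carry_out(steps=[0,-0.004,0,0,0,0,0,0,-0.008,0,0,0,0,0,0,-0.008,0,0,0,0,0])

```text
time_s: 3.8
eef_pos: [0.5918, -0.1754, 0.1513]
eef_rot: [0.005, 1.0, 0.024, 0.002]
wrist_force: [-0.5, -17.9, -1.6]
opening: -0.006
grasp_force: 7.4
```

Request:
carry_out(steps=[0,0,-0.1,0,0,0,0,0,0,-0.1,0,0,0,0,-0.13,0.03,-0.1,0,0,0,0.6,-0.13,0.03,-0.1,0,0,0,0.6,-0.13,0.03,-0.1,0,0,0,0.6,-0.13,0.03,-0.1,0,0,0,0.6])

```text
time_s: 4.4
eef_pos: [0.4594, -0.2071, 0.2497]
eef_rot: [-0.0, 1.0, 0.023, -0.001]
wrist_force: [-0.0, 0.0, -0.5]
opening: 0.6
grasp_force: 0.0
```

```bash
python3 -c "
from h import *
np.set_printoptions(precision=4,suppress=True)
t=snap('top','t4.png');s=snap('side','s4.png')
m=np.hstack([cv2.resize(x,(400,400),interpolation=3) for x in(s[150:290,250:390],t[170:280,380:490])])
cv2.imwrite('pics/c4.png',m[:,:,::-1])
delta(j2w(.067,0,.125));print(ctrl.get_obs()['opening'])"
```

```text
delta [ 0.1833 -0.0105  0.1256] rot [ 0.    -0.001 -0.001] dist 0.222 jig [-0.1165 -0.0102  0.2504]
0.5993590418795838
```

View pics/c4.png

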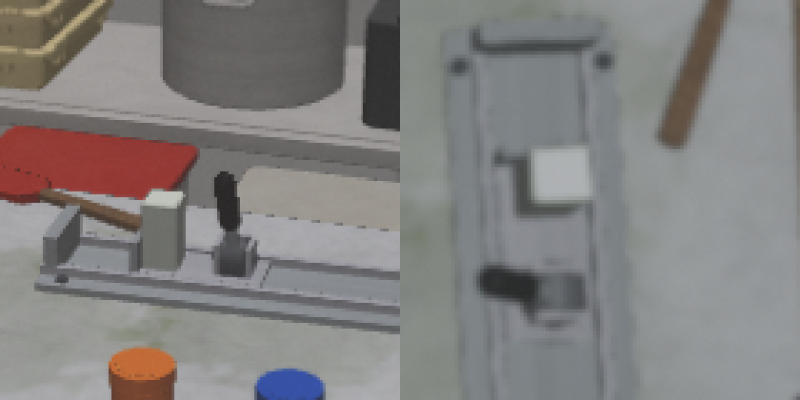

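Lever is fully free, leaning to +y. Now I grip the fence block.

Request:
carry_out(steps=[0.184,-0.0105,0,0,0,0,0.6,0.184,-0.0105,0,0,0,0,0.6,0.184,-0.0105,0,0,0,0,0.6,0.184,-0.0105,0,0,0,0,0.6,0.184,-0.0105,0,0,0,0,0.6,0.184,-0.0105,0.04,0,0,0,0.6,0.184,-0.0105,0.08,0,0,0,0.6,0.184,-0.0105,0.11,0,0,0,0.6,0.184,-0.0105,0.138,0,0,0,0.6,0.184,-0.0105,0.138,0,0,0,0.6,0.184,-0.0105,0.138,0,0,0,0,0.184,-0.0105,0.138,0,0,0,0,0.184,-0.0105,0.138,0,0,0,0,0.184,-0.0105,0.138,0,0,0,0,0.184,-0.0105,0.138,0,0,0,0,0.184,-0.0105,0.138,0,0,0,0])

```text
time_s: 6.1
eef_pos: [0.6467, -0.1876, 0.1136]
eef_rot: [0.0, 1.0, 0.024, 0.001]
wrist_force: [0.9, 2.9, 4.6]
opening: 0.337
grasp_force: 63.4
```

```bash
python3 -c "
from h import *
delta(j2w(-.128,0,.112));o=ctrl.get_obs();print(o['wrist_force'],o['opening'],o['grasp_force'])"
```

```text
delta [-0.1966  0.0004  0.0011] rot [ 0.001 -0.003  0.   ] dist 0.197 jig [0.0685 0.0005 0.1136]
[0.86742539 2.88033025 4.57846971] 0.3366180752872478 63.43445062637329
```

Request:
carry_out(steps=[-0.01,0,0,0,0,0,0,-0.03,0,0,0,0,0,0,-0.05,0,0,0,0,0,0,-0.07,0,0,0,0,0,0,-0.09,0,0,0,0,0,0,-0.11,0,0,0,0,0,0,-0.13,0,0,0,0,0,0,-0.15,0,0,0,0,0,0,-0.17,0,0,0,0,0,0,-0.185,0,0,0,0,0,0,-0.19,0,0,0,0,0,0,-0.19,0,0,0,0,0,0])

```text
time_s: 7.3
eef_pos: [0.4557, -0.1965, 0.1135]
eef_rot: [0.0, 1.0, 0.024, 0.0]
wrist_force: [-2.5, 7.7, 14.1]
opening: 0.338
grasp_force: 64.7
```

Request:
carry_out(steps=[0,0,0,0,0,0,0.65,0,0,0,0,0,0,0.65,0,0,0,0,0,0,0.65,0,0,-0.05,0,0,0,0.65,0,0,-0.1,0,0,0,0.65,0,0,-0.12,0,0,0,0.65,0,0,-0.12,0,0,0,0.65,0,-0.05,-0.12,0,0,0,0.65,0,-0.1,-0.12,0,0,0,0.65,0,-0.15,-0.12,0,0,0,0.65,0,-0.15,-0.12,0,0,0,0.65])

```text
time_s: 8.4
eef_pos: [0.4468, -0.0417, 0.2298]
eef_rot: [-0.002, 1.0, 0.027, -0.002]
wrist_force: [0.1, -0.5, 0.6]
opening: 0.647
grasp_force: 0.0
```

```bash
python3 -c "
from h import *
np.set_printoptions(precision=4,suppress=True)
t=snap('top','t5.png');s=snap('side','s5.png');hs=t.astype(int)
for l in lids(t): print(np.round(l[:3],1),l[3],l[4])
w=(hs.min(2)>155);w[:, :405]=0;w[:,445:]=0;w[:205]=0;w[365:]=0
ys,xs=np.nonzero(w);print('white',len(xs),xs.min(),xs.max(),ys.min(),ys.max(),w2j(onz('top',xs.mean(),ys.mean(),.068)))
cv2.imwrite('pics/c5.png',t[150:400,150:500,::-1])
o=ctrl.get_obs();print(o['time_s'],o['opening']);delta([.6807,.112,.2])"
```

```text
[256.8 332.3  11.5] [0.4388 0.1092 0.04  ] 327.0
[205.5 291.7  11.1] [0.5107 0.2042 0.04  ] 297.0
[260.2 288.3  11.8] [0.5178 0.1044 0.04  ] 339.0
[257.5 241.2  11.1] [0.6037 0.1109 0.04  ] 316.5
[257.8 199.8  11.2] [0.6806 0.1118 0.04  ] 318.0
[208.2 202.8  16.3] [0.675  0.2041 0.04  ] 674.5
white 110 424 438 319 332 [-0.1205 -0.0032  0.068 ]
8.5 0.6533953556238813
delta [ 0.2403 -0.1456  0.0302] rot [-0.     0.002  0.003] dist 0.283 jig [-0.123   0.1517  0.2306]
```

View pics/c5.png

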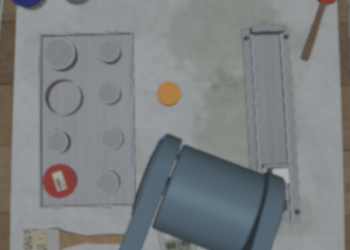

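The fence is drawn back to a gap of about 0.24. Now I pick the first tin at (0.681, 0.112).

Request:
carry_out(steps=[0.24,-0.146,0,0,0,0.003,0.7,0.24,-0.146,0,0,0,0.003,0.7,0.24,-0.146,0,0,0,0.003,0.7,0.24,-0.146,0,0,0,0.003,0.7,0.24,-0.146,0,0,0,0.003,0.7,0.24,-0.146,0,0,0,0.003,0.7,0.24,-0.146,0.02,0,0,0.003,0.7,0.24,-0.146,0.06,0,0,0.003,0.7,0.24,-0.146,0.1,0,0,0.003,0.7,0.24,-0.146,0.13,0,0,0.003,0.7,0.24,-0.146,0.1425,0,0,0.003,0.7,0.24,-0.146,0.1425,0,0,0.003,0.7])

```text
time_s: 9.7
eef_pos: [0.6807, 0.1089, 0.0867]
eef_rot: [0.0, 1.0, 0.022, -0.002]
wrist_force: [-0.3, -0.5, 0.3]
opening: 0.698
grasp_force: 0.0
```

```bash
python3 -c "
from h import *
s=snap('side','s6.png');o=ctrl.get_obs();print(o['wrist_force'],o['eef_pos'],o['opening'])
cv2.imwrite('pics/c6.png',cv2.resize(s[200:390,170:410,::-1],None,fx=2.5,fy=2.5,interpolation=3))"
```

```text
[-0.18663879  0.82583332  0.36689365] [0.68187797 0.10921258 0.08891775] 0.7015866692423621
```

View pics/c6.png

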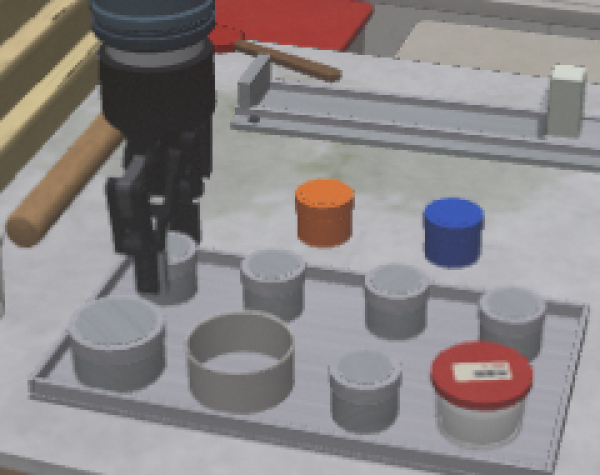

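Request:
carry_out(steps=[0,0,0,0,0,0,0,0,0,0,0,0,0,0,0,0,0,0,0,0,0,0,0,0,0,0,0,0,0,0,0,0,0,0,0,0,0,-0.03,0,0,0,0,0,0,-0.07,0,0,0,0,0,0,-0.1,0,0,0,0,0,0,-0.1,0,0,0,0])

```text
time_s: 10.65
eef_pos: [0.6844, 0.1107, 0.1961]
eef_rot: [0.0, 1.0, 0.023, 0.005]
wrist_force: [0.6, 0.4, 0.2]
opening: 0.494
grasp_force: 61.0
```

```bash
python3 -c "
from h import *
o=ctrl.get_obs();print(o['wrist_force'],o['opening'],o['grasp_force']);delta(j2w(.108,0,.0925))"
```

```text
[0.61823718 0.37637054 0.22065549] 0.493618425672382 61.008474826812744
delta [-0.0128  0.2967  0.1036] rot [ 0.001 -0.01  -0.002] dist 0.315 jig [0.1204 0.2967 0.1961]
```

Request:
carry_out(steps=[-0.013,0.05,0,0,0,0,0,-0.013,0.1,0,0,0,0,0,-0.013,0.15,0,0,0,0,0,-0.013,0.2,0,0,0,0,0,-0.013,0.25,0,0,0,0,0,-0.013,0.28,0,0,0,0,0,-0.013,0.297,0,0,0,0,0,-0.013,0.297,0.06,0,0,0,0,-0.013,0.297,0.06,0,0,0,0,-0.013,0.297,0.06,0,0,0,0,-0.013,0.297,0.06,0,0,0,0])

```text
time_s: 11.75
eef_pos: [0.6824, -0.1857, 0.1302]
eef_rot: [-0.0, 1.0, 0.023, 0.0]
wrist_force: [-0.1, 1.1, 0.1]
opening: 0.492
grasp_force: 61.1
```

```bash
cat >> h.py <<'E'
def avg(pw,n=4,yaw=YAW):
    P=[];
    for _ in range(n):
        im=ctrl.camera('top'); P.append(ctrl.get_obs()['eef_pos'])
    o=ctrl.get_obs(); w,x,y,z=o['eef_rot']; R=Ro.from_euler('z',yaw)*Ro.from_euler('x',np.pi); p=np.mean(P,0)
    print('t',round(o['time_s'],2),'avg delta',np.round(R.inv().apply(np.asarray(pw)-p),4),'std',np.std(P,0).round(4),'F',np.round(o['wrist_force'],1),'op',round(o['opening'],3),'yaw',round(2*np.arctan2(y,x),3),'jig',w2j(p).round(4))
    return im
E
python3 -c "
from h import *
avg(j2w(.108,0,.0925))"
```

```text
t 11.95 avg delta [ 0.003  -0.      0.0392] std [0.0001 0.0002 0.0002] F [-0.7 -0.3 -1.6] op 0.494 yaw 0.046 jig [ 0.105  -0.      0.1317]
```

Request:
carry_out(steps=[0,0,0.02,0,0,0,0,0,0,0.034,0,0,0,0,0,0,0.039,0,0,0,0,0,0,0.039,0,0,0,0,0.004,0,0.039,0,0,0,0,0.008,0,0.039,0,0,0,0,0.012,0,0.039,0,0,0,0,0.012,0,0.039,0,0,0,0])

```text
time_s: 12.75
eef_pos: [0.6944, -0.1873, 0.094]
eef_rot: [0.001, 1.0, 0.023, 0.0]
wrist_force: [-8.9, 0.7, 16.8]
opening: 0.496
grasp_force: 66.9
```

```bash
python3 -c "
from h import *
avg(j2w(.118,0,.0925),2)"
```

```text
t 12.85 avg delta [ 0.0018 -0.0014  0.0015] std [0. 0. 0.] F [-9.3  0.5 17.7] op 0.492 yaw 0.045 jig [ 0.1162 -0.0014  0.094 ]
```

Request:
carry_out(steps=[0,0,0,0,0,0,0.62,0,0,0,0,0,0,0.62,0,0,0,0,0,0,0.62,0,0,-0.03,0,0,0,0.65,0,0,-0.07,0,0,0,0.65,0,0,-0.12,0,0,0,0.65,-0.02,-0.05,-0.12,0,0,0,0.65,-0.035,-0.1,-0.12,0,0,0,0.65,-0.055,-0.15,-0.12,0,0,0,0.65,-0.065,-0.2,-0.12,0,0,0,0.65,-0.075,-0.25,-0.12,0,0,0,0.65,-0.075,-0.29,-0.12,0,0,0,0.65,-0.075,-0.302,-0.12,0,0,0,0.65,-0.075,-0.302,-0.12,0,0,0,0.65])

```text
time_s: 14.25
eef_pos: [0.605, 0.1143, 0.2102]
eef_rot: [-0.0, 1.0, 0.024, -0.0]
wrist_force: [-0.2, 0.1, 0.1]
opening: 0.652
grasp_force: 0.0
```

```bash
cat >> h.py <<'E'
def sidelane(f):
    s=snap('side',f); return s
E
python3 -c "
from h import *
im=avg([.6037,.1085,.088],3)
for l in lids(im): print(np.round(l[:3],1),l[3].round(4),l[4])
print('lane')
for l in lids(im,.044,(400,180,446,330)): print(np.round(l[:3],1),w2j(l[3]).round(4),l[4])
s=snap('side','s7.png')
m=np.zeros((420,800,3),np.uint8);m[:,:500]=cv2.resize(s[200:370,190:392],(500,420),interpolation=3);m[:400,500:]=cv2.resize(im[170:370,320:470],(300,400),interpolation=3)
cv2.imwrite('pics/c7.png',m[:,:,::-1])"
```

```text
t 14.4 avg delta [-0.002   0.0029  0.1222] std [0.0002 0.0008 0.    ] F [ 0.3 -0.3 -0.1] op 0.65 yaw 0.044 jig [0.0417 0.3012 0.2102]
[225.4 266.9  98.2] [0.5563 0.1689 0.04  ] 14894.5
lane
[422.8 254.3  77.8] [0.0026 0.0016 0.044 ] 6420.5
```

View pics/c7.png

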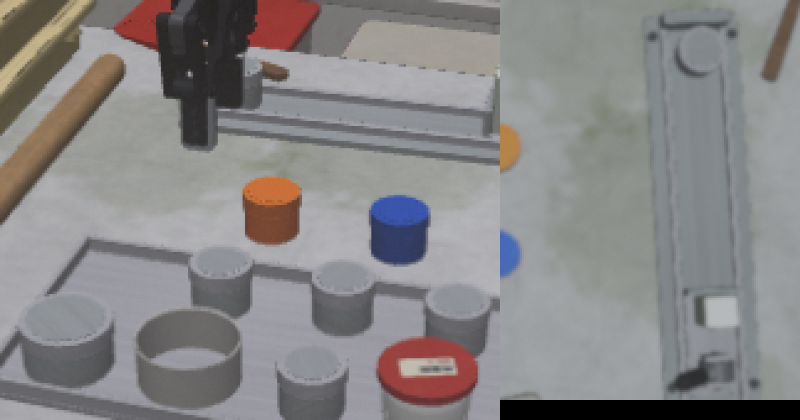

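Tin 1 stands in the lane at the stop and the others look unmoved. Next is tin 2, beside the ring.

Request:
carry_out(steps=[-0.002,0.002,0.04,0,0,0,0.65,-0.002,0.002,0.08,0,0,0,0.65,-0.002,0.002,0.1,0,0,0,0.65,-0.002,0.002,0.112,0,0,0,0.65,-0.002,0.002,0.122,0,0,0,0.65,-0.002,0.002,0.122,0,0,0,0.65])

```text
time_s: 15.05
eef_pos: [0.6034, 0.1091, 0.0877]
eef_rot: [0.0, 1.0, 0.022, -0.001]
wrist_force: [0.0, -0.4, 0.3]
opening: 0.651
grasp_force: 0.0
```

Request:
carry_out(steps=[0,0,0,0,0,0,0,0,0,0,0,0,0,0,0,0,0,0,0,0,0,0,0,0,0,0,0,0,0,0,0,0,0,0,0,0,0,-0.03,0,0,0,0,0,0,-0.07,0,0,0,0,0,0,-0.1,0,0,0,0,0,0,-0.1,0,0,0,0])

```text
time_s: 15.95
eef_pos: [0.6062, 0.1102, 0.1938]
eef_rot: [0.0, 1.0, 0.023, 0.005]
wrist_force: [1.3, -0.0, 0.3]
opening: 0.495
grasp_force: 60.9
```

```bash
python3 -c "
from h import *
im=avg(j2w(.062,0,.130),2)"
```

```text
t 16.05 avg delta [0.0217 0.2999 0.06  ] std [0.0006 0.     0.0011] F [ 0.5 -0.2 -1.3] op 0.492 yaw 0.045 jig [0.0403 0.2999 0.19  ]
```

Request:
carry_out(steps=[0.005,0.05,0,0,0,0,0,0.01,0.1,0,0,0,0,0,0.02,0.15,0,0,0,0,0,0.022,0.2,0,0,0,0,0,0.022,0.25,0,0,0,0,0,0.022,0.285,0,0,0,0,0,0.022,0.3,0,0,0,0,0,0.022,0.3,0.06,0,0,0,0,0.022,0.3,0.06,0,0,0,0,0.022,0.3,0.06,0,0,0,0])

```text
time_s: 17.05
eef_pos: [0.6363, -0.1867, 0.1241]
eef_rot: [-0.002, 1.0, 0.023, -0.004]
wrist_force: [-0.9, 0.4, -1.2]
opening: 0.491
grasp_force: 61.0
```

```bash
python3 -c "
from h import *
im=avg(j2w(.062,0,.093),3)"
```

```text
t 17.2 avg delta [0.0012 0.0007 0.0354] std [0.0008 0.0004 0.0013] F [ 0.2  1.1 -0.2] op 0.491 yaw 0.046 jig [0.0608 0.0007 0.1284]
```

Request:
carry_out(steps=[0,0.001,0.02,0,0,0,0,0,0.001,0.031,0,0,0,0,0,0.001,0.036,0,0,0,0,0,0.001,0.036,0,0,0,0,0.005,0.001,0.036,0,0,0,0,0.01,0.001,0.036,0,0,0,0,0.015,0.001,0.036,0,0,0,0,0.015,0.001,0.036,0,0,0,0])

```text
time_s: 18.0
eef_pos: [0.6537, -0.1894, 0.0937]
eef_rot: [0.0, 1.0, 0.023, -0.001]
wrist_force: [-9.1, -1.3, 10.7]
opening: 0.494
grasp_force: 62.0
```

```bash
python3 -c "
from h import *
im=avg(j2w(-.0463,.2974,.21),2)"
```

```text
t 18.1 avg delta [-0.1218 -0.299  -0.1163] std [0. 0. 0.] F [-8.  -0.  10.4] op 0.493 yaw 0.045 jig [ 0.0755 -0.0016  0.0937]
```

Request:
carry_out(steps=[0,0,0,0,0,0,0.62,0,0,0,0,0,0,0.62,0,0,0,0,0,0,0.62,0,0,-0.03,0,0,0,0.65,0,0,-0.07,0,0,0,0.65,0,0,-0.117,0,0,0,0.65,-0.02,-0.045,-0.117,0,0,0,0.65,-0.04,-0.09,-0.117,0,0,0,0.65,-0.06,-0.135,-0.117,0,0,0,0.65,-0.08,-0.18,-0.117,0,0,0,0.65,-0.1,-0.225,-0.117,0,0,0,0.65,-0.115,-0.27,-0.117,0,0,0,0.65,-0.122,-0.299,-0.117,0,0,0,0.7,-0.122,-0.299,-0.117,0,0,0,0.7])

```text
time_s: 19.5
eef_pos: [0.5173, 0.1076, 0.2094]
eef_rot: [-0.001, 1.0, 0.025, -0.0]
wrist_force: [-0.0, 0.1, -0.1]
opening: 0.7
grasp_force: 0.0
```

```bash
python3 -c "
from h import *
im=avg([.5178,.1044,.088],3)
s=snap('side','s8.png')
s0=cv2.imread('pics/s7.png')[:,:,::-1]
# change map between s7 and s8 in side view, tray tins
for n,p in dict(t3=(.5178,.1044),t4=(.4388,.1092),t5=(.5107,.2042)).items():
    u,v=proj('side',[*p,.022]).astype(int);print(n,(u,v),'mean abs change',np.abs(s[v-18:v+18,u-14:u+14].astype(int)-s0[v-18:v+18,u-14:u+14]).mean().round(1))
m=np.zeros((420,800,3),np.uint8);m[:,:500]=cv2.resize(s[200:390,190:416],(500,420),interpolation=3);m[:400,500:]=cv2.resize(im[170:370,320:470],(300,400),interpolation=3)
cv2.imwrite('pics/c8.png',m[:,:,::-1])"
```

```text
t 19.65 avg delta [-0.001   0.0004  0.1216] std [0.0004 0.0008 0.    ] F [0.5 0.1 0.8] op 0.698 yaw 0.045 jig [-0.0454  0.2987  0.2096]
t3 (np.int64(328), np.int64(319)) mean abs change 0.8
t4 (np.int64(373), np.int64(328)) mean abs change 0.9
t5 (np.int64(315), np.int64(354)) mean abs change 0.8
```

View pics/c8.png

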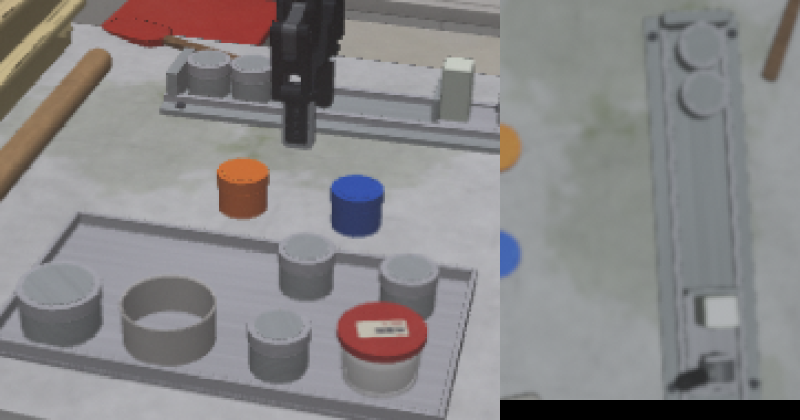

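Two tins stand together at the stop, and the other three in the tray are unmoved. Next is tin 3.

Request:
carry_out(steps=[-0.001,0,0.04,0,0,0,0.7,-0.001,0,0.08,0,0,0,0.7,-0.001,0,0.1,0,0,0,0.7,-0.001,0,0.112,0,0,0,0.7,-0.001,0,0.1215,0,0,0,0.7,-0.001,0,0.1215,0,0,0,0.7,-0.001,0,0.1215,0,0,0,0,-0.001,0,0.1215,0,0,0,0,-0.001,0,0.1215,0,0,0,0,-0.001,0,0.1215,0,0,0,0,-0.001,0,0.1215,0,0,0,0,-0.001,0,0.09,0,0,0,0,-0.001,0,0.05,0,0,0,0,-0.001,0,0.02,0,0,0,0,-0.001,0,0.02,0,0,0,0])

```text
time_s: 21.2
eef_pos: [0.5204, 0.1042, 0.1943]
eef_rot: [0.0, 1.0, 0.023, 0.004]
wrist_force: [0.8, -0.1, -1.3]
opening: 0.492
grasp_force: 61.1
```

```bash
python3 -c "
from h import *
im=avg(j2w(.018,0,.130),2)"
```

```text
t 21.3 avg delta [0.0638 0.2981 0.0608] std [0.0006 0.     0.001 ] F [ 0.1 -0.7 -1.3] op 0.491 yaw 0.045 jig [-0.0458  0.2981  0.1908]
```

Request:
carry_out(steps=[0.01,0.047,0,0,0,0,0,0.02,0.094,0,0,0,0,0,0.03,0.141,0,0,0,0,0,0.04,0.188,0,0,0,0,0,0.05,0.235,0,0,0,0,0,0.06,0.28,0,0,0,0,0,0.064,0.298,0,0,0,0,0,0.064,0.298,0.06,0,0,0,0,0.064,0.298,0.06,0,0,0,0,0.064,0.298,0.06,0,0,0,0])

```text
time_s: 22.3
eef_pos: [0.5922, -0.1888, 0.1252]
eef_rot: [-0.002, 1.0, 0.023, -0.004]
wrist_force: [-0.9, -0.3, -0.6]
opening: 0.49
grasp_force: 61.3
```

```bash
python3 -c "
from h import *
im=avg(j2w(.018,0,.093),3)"
```

```text
t 22.45 avg delta [0.0014 0.0008 0.0363] std [0.0008 0.0004 0.0012] F [ 0.8 -0.2  0. ] op 0.488 yaw 0.046 jig [0.0166 0.0008 0.1293]
```

Request:
carry_out(steps=[0,0.001,0.02,0,0,0,0,0,0.001,0.032,0,0,0,0,0,0.001,0.0365,0,0,0,0,0,0.001,0.0365,0,0,0,0,0.005,0.001,0.0365,0,0,0,0,0.01,0.001,0.0365,0,0,0,0,0.015,0.001,0.0365,0,0,0,0,0.0155,0.001,0.0365,0,0,0,0])

```text
time_s: 23.25
eef_pos: [0.6093, -0.1912, 0.0933]
eef_rot: [-0.0, 1.0, 0.023, -0.003]
wrist_force: [-12.4, -0.2, 10.7]
opening: 0.494
grasp_force: 62.1
```

```bash
python3 -c "
from h import *
im=avg(j2w(-.125,.3069,.21),2)"
```

```text
t 23.35 avg delta [-0.1559 -0.3082 -0.1167] std [0. 0. 0.] F [-10.6  -0.3   8.6] op 0.492 yaw 0.045 jig [ 0.0309 -0.0013  0.0933]
```

Request:
carry_out(steps=[0,0,0,0,0,0,0.62,0,0,0,0,0,0,0.62,0,0,0,0,0,0,0.62,0,0,-0.03,0,0,0,0.65,0,0,-0.07,0,0,0,0.65,0,0,-0.117,0,0,0,0.65,-0.022,-0.044,-0.117,0,0,0,0.65,-0.044,-0.088,-0.117,0,0,0,0.65,-0.066,-0.132,-0.117,0,0,0,0.65,-0.088,-0.176,-0.117,0,0,0,0.65,-0.11,-0.22,-0.117,0,0,0,0.65,-0.132,-0.264,-0.117,0,0,0,0.65,-0.15,-0.295,-0.117,0,0,0,0.7,-0.156,-0.308,-0.117,0,0,0,0.7,-0.156,-0.308,-0.117,0,0,0,0.7])

```text
time_s: 24.85
eef_pos: [0.4405, 0.111, 0.2102]
eef_rot: [-0.0, 1.0, 0.024, 0.0]
wrist_force: [1.0, 0.2, -0.8]
opening: 0.702
grasp_force: 0.0
```

```bash
cat >> h.py <<'E'
def chg(s,pts,ref='pics/s0.png'):
    s0=cv2.imread(ref)[:,:,::-1].astype(int)
    for p in pts:
        u,v=proj('side',[*p,.022]).astype(int);print(p,(int(u),int(v)),'change',np.abs(s[v-18:v+18,u-14:u+14].astype(int)-s0[v-18:v+18,u-14:u+14]).mean().round(1))
E
python3 -c "
from h import *
im=avg([.4388,.1092,.088],3)
s=snap('side','s9.png')
chg(s,[(.4388,.1092),(.5107,.2042)])
for l in lids(im,.044,(405,185,440,300)): print(np.round(l[:3],1),w2j(l[3]).round(4),l[4])
for i in range(3): u,v=proj('top',j2w(.118-.044*i,0,.044));print((int(u),int(v)))"
```

```text
t 25.0 avg delta [-0.003  -0.      0.1223] std [0.0003 0.0004 0.    ] F [-0.  -0.1  0.4] op 0.697 yaw 0.044 jig [-0.122   0.3068  0.2103]
(0.4388, 0.1092) (373, 328) change 2.2
(0.5107, 0.2042) (315, 354) change 2.4
[421.9 240.6  59.5] [0.0277 0.0016 0.044 ] 3647.5
(419, 191)
(421, 215)
(422, 239)
```

Request:
carry_out(steps=[-0.003,0,0.04,0,0,0,0.7,-0.003,0,0.08,0,0,0,0.7,-0.003,0,0.1,0,0,0,0.7,-0.003,0,0.112,0,0,0,0.7,-0.003,0,0.122,0,0,0,0.7,-0.003,0,0.122,0,0,0,0.7,-0.003,0,0.122,0,0,0,0,-0.003,0,0.122,0,0,0,0,-0.003,0,0.122,0,0,0,0,-0.003,0,0.122,0,0,0,0,-0.003,0,0.122,0,0,0,0,-0.003,0,0.09,0,0,0,0,-0.003,0,0.05,0,0,0,0,-0.003,0,0.02,0,0,0,0,-0.003,0,0.02,0,0,0,0])

```text
time_s: 26.55
eef_pos: [0.4405, 0.1097, 0.1943]
eef_rot: [0.0, 1.0, 0.023, 0.004]
wrist_force: [-0.0, -0.1, -0.6]
opening: 0.497
grasp_force: 61.1
```

```bash
python3 -c "
from h import *
im=avg(j2w(-.026,0,.130),2)"
```

```text
t 26.65 avg delta [0.0992 0.3073 0.0612] std [0.0006 0.     0.0009] F [-0.   0.3 -1.4] op 0.496 yaw 0.045 jig [-0.1252  0.3073  0.1912]
```

Request:
carry_out(steps=[0.02,0.045,0,0,0,0,0,0.04,0.09,0,0,0,0,0,0.06,0.135,0,0,0,0,0,0.08,0.18,0,0,0,0,0,0.095,0.225,0,0,0,0,0,0.099,0.27,0,0,0,0,0,0.099,0.3,0,0,0,0,0,0.099,0.307,0,0,0,0,0,0.099,0.307,0.06,0,0,0,0,0.099,0.307,0.06,0,0,0,0,0.099,0.307,0.06,0,0,0,0])

```text
time_s: 27.75
eef_pos: [0.548, -0.1905, 0.1263]
eef_rot: [-0.002, 1.0, 0.023, -0.004]
wrist_force: [0.8, 0.5, -0.9]
opening: 0.5
grasp_force: 61.2
```

```bash
python3 -c "
from h import *
im=avg(j2w(-.026,0,.093),3)"
```

```text
t 27.9 avg delta [0.0018 0.0008 0.037 ] std [0.0007 0.0004 0.0011] F [ 0.4 -0.8 -0.3] op 0.494 yaw 0.046 jig [-0.0278  0.0008  0.13  ]
```

Request:
carry_out(steps=[0,0.001,0.02,0,0,0,0,0,0.001,0.033,0,0,0,0,0,0.001,0.037,0,0,0,0,0,0.001,0.037,0,0,0,0,0.005,0.001,0.037,0,0,0,0,0.01,0.001,0.037,0,0,0,0,0.015,0.001,0.037,0,0,0,0,0.016,0.001,0.037,0,0,0,0])

```text
time_s: 28.7
eef_pos: [0.5651, -0.1932, 0.0931]
eef_rot: [-0.0, 1.0, 0.023, -0.003]
wrist_force: [-14.4, -1.2, 12.0]
opening: 0.497
grasp_force: 62.2
```

```bash
python3 -c "
from h import *
im=avg(j2w(-.0487,.3983,.21),2)"
```

```text
t 28.8 avg delta [-0.0354 -0.3995 -0.1169] std [0. 0. 0.] F [-11.6  -0.5   8.8] op 0.492 yaw 0.046 jig [-0.0133 -0.0012  0.0931]
```

Request:
carry_out(steps=[0,0,0,0,0,0,0.62,0,0,0,0,0,0,0.62,0,0,0,0,0,0,0.62,0,0,-0.03,0,0,0,0.65,0,0,-0.07,0,0,0,0.65,0,0,-0.117,0,0,0,0.65,-0.004,-0.045,-0.117,0,0,0,0.65,-0.008,-0.09,-0.117,0,0,0,0.65,-0.012,-0.135,-0.117,0,0,0,0.65,-0.016,-0.18,-0.117,0,0,0,0.65,-0.02,-0.225,-0.117,0,0,0,0.65,-0.024,-0.27,-0.117,0,0,0,0.65,-0.028,-0.315,-0.117,0,0,0,0.7,-0.032,-0.36,-0.117,0,0,0,0.7,-0.0355,-0.39,-0.117,0,0,0,0.7,-0.0355,-0.399,-0.117,0,0,0,0.7,-0.0355,-0.399,-0.117,0,0,0,0.7])

```text
time_s: 30.5
eef_pos: [0.5132, 0.2052, 0.21]
eef_rot: [0.0, 1.0, 0.024, 0.0]
wrist_force: [-0.0, -0.3, 0.0]
opening: 0.7
grasp_force: 0.0
```

```bash
python3 -c "
from h import *
im=avg([.5107,.2042,.088],3)
s=snap('side','s10.png')
chg(s,[(.5107,.2042)],'pics/s9.png')
m=np.zeros((420,800,3),np.uint8);m[:,:500]=cv2.resize(s[200:390,190:416],(500,420),interpolation=3);m[:400,500:]=cv2.resize(im[170:370,320:470],(300,400),interpolation=3)
cv2.imwrite('pics/c10.png',m[:,:,::-1])"
```

```text
t 30.65 avg delta [-0.0028 -0.0009  0.1219] std [0.0001 0.0005 0.    ] F [ 0.7 -0.4 -0.2] op 0.703 yaw 0.044 jig [-0.0459  0.3974  0.2099]
(0.5107, 0.2042) (315, 354) change 3.5
```

View pics/c10.png

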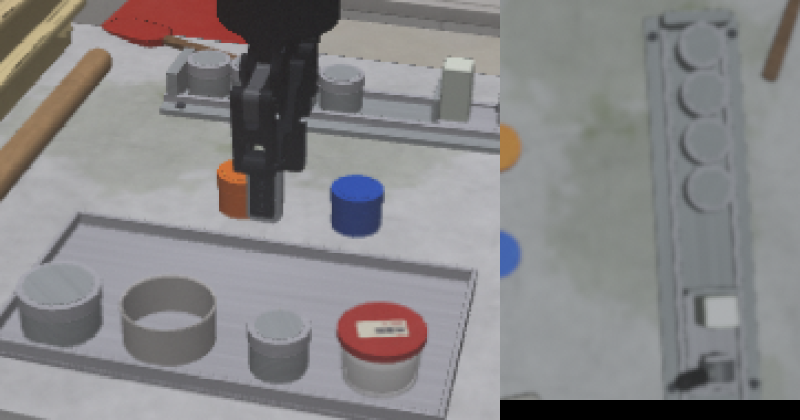

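Four tins stand in a row at the stop, and the last one is still in place in the tray.

Request:
carry_out(steps=[-0.003,-0.001,0.04,0,0,0,0.7,-0.003,-0.001,0.08,0,0,0,0.7,-0.003,-0.001,0.1,0,0,0,0.7,-0.003,-0.001,0.112,0,0,0,0.7,-0.003,-0.001,0.122,0,0,0,0.7,-0.003,-0.001,0.122,0,0,0,0.7,-0.003,-0.001,0.122,0,0,0,0,-0.003,-0.001,0.122,0,0,0,0,-0.003,-0.001,0.122,0,0,0,0,-0.003,-0.001,0.122,0,0,0,0,-0.003,-0.001,0.122,0,0,0,0,-0.003,-0.001,0.09,0,0,0,0,-0.003,-0.001,0.05,0,0,0,0,-0.003,-0.001,0.02,0,0,0,0,-0.003,-0.001,0.02,0,0,0,0])

```text
time_s: 32.2
eef_pos: [0.5128, 0.2056, 0.195]
eef_rot: [-0.001, 1.0, 0.023, 0.005]
wrist_force: [1.0, 0.3, -0.7]
opening: 0.494
grasp_force: 61.0
```

```bash
python3 -c "
from h import *
im=avg(j2w(-.066,0,.130),2)"
```

```text
t 32.3 avg delta [-0.0176  0.3993  0.0615] std [0.0006 0.0001 0.001 ] F [-0.2  0.7 -1.2] op 0.497 yaw 0.045 jig [-0.0484  0.3993  0.1915]
```

Request:
carry_out(steps=[-0.002,0.045,0,0,0,0,0,-0.004,0.09,0,0,0,0,0,-0.006,0.135,0,0,0,0,0,-0.008,0.18,0,0,0,0,0,-0.01,0.225,0,0,0,0,0,-0.012,0.27,0,0,0,0,0,-0.014,0.315,0,0,0,0,0,-0.016,0.36,0,0,0,0,0,-0.0175,0.39,0,0,0,0,0,-0.0175,0.399,0.03,0,0,0,0,-0.0175,0.399,0.06,0,0,0,0,-0.0175,0.399,0.06,0,0,0,0,-0.0175,0.399,0.06,0,0,0,0])

```text
time_s: 33.6
eef_pos: [0.5095, -0.1937, 0.1285]
eef_rot: [-0.001, 1.0, 0.022, -0.002]
wrist_force: [-0.5, 0.2, -0.6]
opening: 0.495
grasp_force: 61.2
```

```bash
python3 -c "
from h import *
im=avg(j2w(-.067,0,.093),3)"
```

```text
t 33.75 avg delta [0.0004 0.0002 0.0376] std [0.0004 0.0001 0.0005] F [ 0.7 -0.  -0.1] op 0.491 yaw 0.046 jig [-0.0674  0.0002  0.1306]
```

Request:
carry_out(steps=[0,0,0.02,0,0,0,0,0,0,0.033,0,0,0,0,0,0,0.0375,0,0,0,0,0,0,0.0375,0,0,0,0,0.004,0,0.0375,0,0,0,0,0.008,0,0.0375,0,0,0,0,0.0115,0,0.0375,0,0,0,0,0.0115,0,0.0375,0,0,0,0])

```text
time_s: 34.55
eef_pos: [0.5211, -0.1943, 0.0933]
eef_rot: [0.0, 1.0, 0.023, -0.002]
wrist_force: [-10.7, -0.7, 12.3]
opening: 0.496
grasp_force: 62.4
```

Request:
carry_out(steps=[0,0,0,0,0,0,0.62,0,0,0,0,0,0,0.62,0,0,0,0,0,0,0.62,0,0,-0.03,0,0,0,0.62,0,0,-0.07,0,0,0,0.62,0,0,-0.117,0,0,0,0.62,0,0,-0.117,0,0,0,0.62,0,-0.05,-0.117,0,0,0,0.62,0,-0.1,-0.117,0,0,0,0.62,0,-0.15,-0.117,0,0,0,0.62,0,-0.18,-0.117,0,0,0,0.62,0,-0.18,-0.117,0,0,0,0.62])

```text
time_s: 35.75
eef_pos: [0.5133, -0.0105, 0.209]
eef_rot: [-0.001, 1.0, 0.025, -0.0]
wrist_force: [-0.8, -0.7, 0.7]
opening: 0.62
grasp_force: 0.0
```

```bash
python3 -c "
from h import *
np.set_printoptions(precision=4,suppress=True)
im=avg(j2w(-.121,0,.2),3);s=snap('side','s11.png');hs=im.astype(int)
w=(hs.min(2)>155);w[:, :405]=0;w[:,445:]=0;w[:205]=0;w[365:]=0
ys,xs=np.nonzero(w);print('white',len(xs),xs.min(),xs.max(),ys.min(),ys.max(),w2j(onz('top',(xs.min()+xs.max())/2,(ys.min()+ys.max())/2,.068)))
m=np.zeros((500,800,3),np.uint8);m[:300,:500]=cv2.resize(s[200:314,250:440],(500,300),interpolation=3);m[:500,500:]=cv2.resize(im[170:380,350:476],(300,500),interpolation=3)
cv2.imwrite('pics/c11.png',m[:,:,::-1])"
```

```text
t 35.9 avg delta [-0.0653  0.1807  0.0093] std [0.0002 0.0009 0.0001] F [ 0.3 -0.4  0.7] op 0.623 yaw 0.045 jig [-0.0557  0.1807  0.2093]
white 210 423 438 319 333 [-0.1252  0.0003  0.068 ]
```

View pics/c11.png

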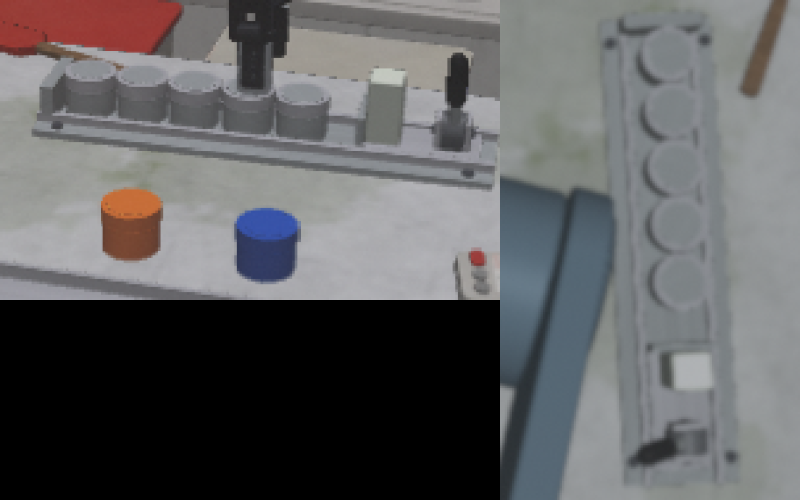

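All five stand in the lane and the fence is clear behind them. Now I grip the fence and slide it up.

Request:
carry_out(steps=[-0.02,0.05,0,0,0,0,0.6,-0.04,0.1,0,0,0,0,0.6,-0.06,0.15,0,0,0,0,0.6,-0.066,0.18,0,0,0,0,0.6,-0.066,0.18,0,0,0,0,0.6,-0.066,0.18,0.04,0,0,0,0.6,-0.066,0.18,0.07,0,0,0,0.6,-0.066,0.18,0.097,0,0,0,0.6,-0.066,0.18,0.097,0,0,0,0.6,-0.066,0.18,0.097,0,0,0,0,-0.066,0.18,0.097,0,0,0,0,-0.066,0.18,0.097,0,0,0,0,-0.066,0.18,0.097,0,0,0,0,-0.066,0.18,0.097,0,0,0,0])

```text
time_s: 37.35
eef_pos: [0.4566, -0.1965, 0.1137]
eef_rot: [-0.0, 1.0, 0.022, 0.001]
wrist_force: [-0.4, 5.5, 1.6]
opening: 0.339
grasp_force: 61.7
```

```bash
python3 -c "
from h import *
im=avg(j2w(-.1,0,.112),2);snap('side','s12.png')"
```

```text
t 37.45 avg delta [0.0218 0.0007 0.0016] std [0. 0. 0.] F [-0.5  5.   1.4] op 0.339 yaw 0.045 jig [-0.1218  0.0007  0.1136]
```

Request:
carry_out(steps=[0.005,0,0,0,0,0,0,0.01,0,0,0,0,0,0,0.015,0,0,0,0,0,0,0.018,0,0,0,0,0,0,0.018,0,0,0,0,0,0])

```text
time_s: 38.0
eef_pos: [0.4749, -0.1957, 0.1137]
eef_rot: [-0.0, 1.0, 0.022, 0.001]
wrist_force: [0.2, 4.7, 0.2]
opening: 0.342
grasp_force: 61.6
```

Request:
carry_out(steps=[0.002,0,0,0,0,0,0,0.002,0,0,0,0,0,0])

```text
time_s: 38.2
eef_pos: [0.4766, -0.1956, 0.1137]
eef_rot: [-0.0, 1.0, 0.022, 0.0]
wrist_force: [-0.3, 5.5, 1.7]
opening: 0.341
grasp_force: 61.6
```

Request:
carry_out(steps=[0.002,0,0,0,0,0,0,0.002,0,0,0,0,0,0])

```text
time_s: 38.4
eef_pos: [0.4785, -0.1955, 0.1136]
eef_rot: [-0.0, 1.0, 0.022, 0.0]
wrist_force: [-0.5, 5.9, 0.4]
opening: 0.337
grasp_force: 61.6
```

Request:
carry_out(steps=[0.002,0,0,0,0,0,0,0.002,0,0,0,0,0,0])

```text
time_s: 38.6
eef_pos: [0.4805, -0.1954, 0.1137]
eef_rot: [-0.0, 1.0, 0.022, 0.0]
wrist_force: [-1.3, 5.6, 1.4]
opening: 0.338
grasp_force: 61.6
```

Request:
carry_out(steps=[0.0015,0,0,0,0,0,0,0.0015,0,0,0,0,0,0])

```text
time_s: 38.8
eef_pos: [0.4815, -0.1954, 0.1137]
eef_rot: [-0.0, 1.0, 0.023, -0.0]
wrist_force: [-3.5, 4.5, 3.4]
opening: 0.34
grasp_force: 62.0
```

Request:
carry_out(steps=[0.0015,0,0,0,0,0,0,0.0015,0,0,0,0,0,0])

```text
time_s: 39.0
eef_pos: [0.4819, -0.1954, 0.1137]
eef_rot: [-0.0, 1.0, 0.023, -0.002]
wrist_force: [-10.9, 4.3, 9.0]
opening: 0.338
grasp_force: 62.7
```

Request:
carry_out(steps=[0,0,0,0,0,0,0.6,0,0,0,0,0,0,0.6,0,0,0,0,0,0,0.6,0,0,-0.03,0,0,0,0.6,0,0,-0.08,0,0,0,0.6,0,0,-0.11,0,0,0,0,0,-0.04,-0.11,0,0,0,0,-0.03,-0.085,-0.11,0,0,0,0,-0.057,-0.095,-0.11,0,0,0,0,-0.057,-0.095,-0.11,0,0,0,0,-0.057,-0.095,-0.11,0,0,0,0])

```text
time_s: 40.1
eef_pos: [0.4222, -0.1034, 0.2232]
eef_rot: [0.001, 1.0, 0.023, 0.001]
wrist_force: [0.3, -0.4, 0.3]
opening: -0.002
grasp_force: 0.0
```

```bash
python3 -c "
from h import *
im=avg(j2w(-.153,.085,.15),3);snap('side','s13.png')
hs=im.astype(int);cv2.imwrite('pics/t13.png',im[:,:,::-1])
k=(hs.max(2)<50);k[:,:400]=0;k[:,450:]=0;k[:300]=0;k[370:]=0
ys,xs=np.nonzero(k);print(len(xs),xs.min() if len(xs) else 0,xs.max() if len(xs) else 0, ys.mean(), w2j(onz('top',xs.mean(),ys.mean(),.085)))
"
```

```text
t 40.25 avg delta [-0.002   0.0095  0.0732] std [0.0001 0.0001 0.0001] F [-0.2  0.2  0.4] op -0.002 yaw 0.044 jig [-0.151   0.0945  0.2232]
0 0 0 nan [nan nan nan]<string>:6: RuntimeWarning: Mean of empty slice.
  ret = ret.dtype.type(ret / rcount)
```

Request:
carry_out(steps=[-0.002,0,0.04,0,0,0,0,-0.002,0,0.073,0,0,0,0,-0.002,0,0.073,0,0,0,0,-0.002,0.02,0.073,0,0,0,0,-0.002,0.03,0.073,0,0,0,0,-0.002,0.038,0.073,0,0,0,0,-0.002,0.046,0.073,0,0,0,0,-0.002,0.054,0.073,0,0,0,0,-0.002,0.062,0.073,0,0,0,0,-0.002,0.07,0.073,0,0,0,0,-0.002,0.078,0.073,0,0,0,0,-0.002,0.086,0.073,0,0,0,0,-0.002,0.086,0.073,0,0,0,0])

```text
time_s: 41.6
eef_pos: [0.4238, -0.1903, 0.1495]
eef_rot: [0.0, 1.0, 0.022, 0.0]
wrist_force: [0.1, 0.0, -0.3]
opening: 0.003
grasp_force: 0.0
```

Request:
carry_out(steps=[0,0.006,0,0,0,0,0,0,0.012,0,0,0,0,0,0,0.016,0,0,0,0,0,0,0.016,0,0,0,0,0])

```text
time_s: 42.0
eef_pos: [0.4244, -0.2059, 0.1493]
eef_rot: [0.0, 1.0, 0.022, -0.0]
wrist_force: [-0.1, 0.1, -0.3]
opening: -0.003
grasp_force: 0.0
```

```bash
python3 -c "
from h import *
im=avg(j2w(-.153,-.0155,.15),2);snap('side','s14.png')"
```

```text
t 42.1 avg delta [ 0.0013  0.0086 -0.0007] std [0.     0.0001 0.    ] F [0.8 0.2 0. ] op -0.004 yaw 0.045 jig [-0.1543 -0.0069  0.1493]
```

Force is still near zero, so I go on in small steps until I feel the lock.

Request:
carry_out(steps=[0,0.003,0,0,0,0,0,0,0.006,0,0,0,0,0,0,0.006,0,0,0,0,0])

```text
time_s: 42.45
eef_pos: [0.4245, -0.2101, 0.149]
eef_rot: [-0.002, 1.0, 0.022, -0.0]
wrist_force: [0.7, 7.4, 2.0]
opening: 0.0
grasp_force: 3.6
```

Request:
carry_out(steps=[0,0.002,0,0,0,0,0,0,0.004,0,0,0,0,0,0,0.004,0,0,0,0,0])

```text
time_s: 42.75
eef_pos: [0.4245, -0.2116, 0.1487]
eef_rot: [-0.004, 1.0, 0.022, -0.001]
wrist_force: [0.9, 18.8, 8.2]
opening: 0.002
grasp_force: 10.0
```

Request:
carry_out(steps=[0,0.0015,0,0,0,0,0,0,0.003,0,0,0,0,0,0,0.003,0,0,0,0,0])

```text
time_s: 43.05
eef_pos: [0.4244, -0.2126, 0.1485]
eef_rot: [-0.006, 1.0, 0.022, -0.001]
wrist_force: [3.0, 27.1, 13.2]
opening: -0.001
grasp_force: 14.9
```

Request:
carry_out(steps=[0,-0.01,0,0,0,0,0,0,-0.03,-0.05,0,0,0,0,0,-0.06,-0.1,0,0,0,0,0,-0.11,-0.12,0,0,0,0,0,-0.16,-0.12,0,0,0,0,0,-0.2,-0.12,0,0,0,0,0,-0.25,-0.12,0,0,0,0,0,-0.25,-0.12,0,0,0,0])

```text
time_s: 43.85
eef_pos: [0.413, 0.0361, 0.2697]
eef_rot: [-0.001, 1.0, 0.026, 0.0]
wrist_force: [0.3, -0.6, 0.9]
opening: 0.004
grasp_force: 0.0
```

```bash
python3 -c "
from h import *
im=snap('top','t15.png');s=snap('side','s15.png');hs=im.astype(int)
k=(hs.max(2)<50);k[:,:400]=0;k[:,480:]=0;k[:290]=0;k[370:]=0
ys,xs=np.nonzero(k);print(len(xs),xs.min(),xs.max(), 'tip',w2j(onz('top',xs.max()-3,ys.mean(),.098)).round(4))
w=(hs.min(2)>150);w[:, :405]=0;w[:,445:]=0;w[:205]=0;w[365:]=0
ys,xs=np.nonzero(w);print('white',w2j(onz('top',(xs.min()+xs.max())/2,(ys.min()+ys.max())/2,.068)).round(4))
m=np.zeros((600,800,3),np.uint8);m[:380,:500]=cv2.resize(s[200:390,190:440],(500,380),interpolation=3);m[:500,500:]=cv2.resize(im[170:380,370:496],(300,500),interpolation=3)
m[400:600,:400]=cv2.resize(s[215:265,260:360],(400,200),interpolation=3)
cv2.imwrite('pics/c15.png',m[:,:,::-1])"
```

```text
115 441 463 tip [-0.1538 -0.0419  0.098 ]
white [-0.0992 -0.0012  0.068 ]
```

View pics/c15.png

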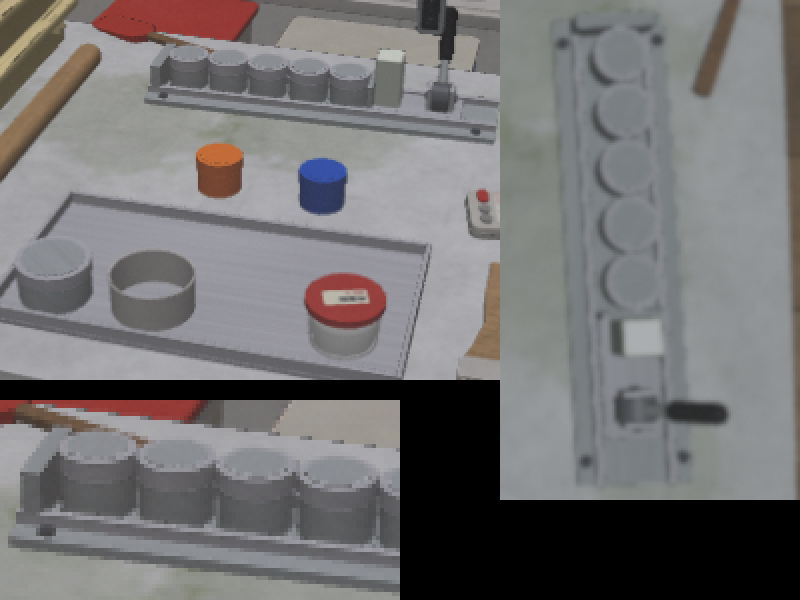

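The row is packed against the fence. The lever tip is back at y≈−0.042, the same lean as at the start, so it is locked. The big tin, ring and tub still stand in the tray, and the look-alikes are untouched.

```bash
python3 -c "
from bench import ctrl
print(ctrl.hand_in())"
```

```text
the job is handed in; nothing more can be done
None
```

I handed the job in at about 44 s: all five small tins stand packed between the stop and the fence, the lever is flipped fully back to locked, and the large tin, ring mould and tub were left standing in the tray; the hand-in returned no verdict.

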